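# Fill the glue-stick tub

### The job

Put the two glue sticks that stand on the desk back into the round tub with the other five, so that all seven stand upright in it, each fully down on the tub's floor. The five inside have spread out and no gap is wide enough, so work each new stick in edge first between two of the sticks along the wall, crowd them aside with it, stand it up and press it home. Leave the tape, the stapler and the plate where they are.

Things in the scene. Friction and masses are not known exactly. Their poses are not given: they have to be found in the camera images.
- tub: round open aluminium tub fixed to the desk: inside diameter 80 mm, outside 87, rim 70 mm and inner floor 5 mm above the desk. Origin on its axis, at desk level; z up. It just takes seven sticks: one in the middle, six round it about 26 mm from the tub's axis. A stick standing in it has its top 100 mm above the desk
- in0_center (a point): white round glue stick, 25 mm diameter, 95 mm tall, 35 g, standing; both ends bevelled to 22 mm diameter over the last 3 mm. Point: its centre, 47.5 mm above its foot; z up along it. Starts in the middle of the tub
- in1_center (a point): white round glue stick, 25 mm diameter, 95 mm tall, 35 g, standing; both ends bevelled to 22 mm diameter over the last 3 mm. Point: its centre, 47.5 mm above its foot; z up along it. Starts by the tub's wall, one of four, irregularly spaced: even the two widest gaps are 3 to 6 mm too narrow on each side for a stick, but all stand free, tip and slide along the wall when one is wedged between
- in2_center (a point): white round glue stick, 25 mm diameter, 95 mm tall, 35 g, standing; both ends bevelled to 22 mm diameter over the last 3 mm. Point: its centre, 47.5 mm above its foot; z up along it. Starts by the tub's wall, one of four, irregularly spaced: even the two widest gaps are 3 to 6 mm too narrow on each side for a stick, but all stand free, tip and slide along the wall when one is wedged between
- in3_center (a point): white round glue stick, 25 mm diameter, 95 mm tall, 35 g, standing; both ends bevelled to 22 mm diameter over the last 3 mm. Point: its centre, 47.5 mm above its foot; z up along it. Starts by the tub's wall, one of four, irregularly spaced: even the two widest gaps are 3 to 6 mm too narrow on each side for a stick, but all stand free, tip and slide along the wall when one is wedged between
- in4_center (a point): white round glue stick, 25 mm diameter, 95 mm tall, 35 g, standing; both ends bevelled to 22 mm diameter over the last 3 mm. Point: its centre, 47.5 mm above its foot; z up along it. Starts by the tub's wall, one of four, irregularly spaced: even the two widest gaps are 3 to 6 mm too narrow on each side for a stick, but all stand free, tip and slide along the wall when one is wedged between
- glue_a_center (a point): white round glue stick, 25 mm diameter, 95 mm tall, 35 g, standing; both ends bevelled to 22 mm diameter over the last 3 mm. Point: its centre, 47.5 mm above its foot; z up along it. It may weigh 24 to 49 g. Starts on the desk, outside the tub
- glue_b_center (a point): white round glue stick, 25 mm diameter, 95 mm tall, 35 g, standing; both ends bevelled to 22 mm diameter over the last 3 mm. Point: its centre, 47.5 mm above its foot; z up along it. It may weigh 24 to 49 g. Starts on the desk, outside the tub
- tape: bystander: roll of blue tape lying flat, 92 mm diameter, 19 mm high; origin under its centre
- stapler: bystander: black stapler, 36 by 130 mm (long along its y), 36 mm high; origin under its centre
- plate: bystander: white plate, 140 mm diameter, 16 mm high; origin under its centre
There are look-alikes about, which are no part of the job. Leave any pink, red or yellow look-alike of the part that bears in2_center alone.

How it is judged:
By the outcome, as a careful person would: the job done as asked, in the order asked, and still so for the second after the job is handed in, with the robot touching nothing.
It also fails if it takes over 72 s, if anything falls off the work surface, if the arm or the gripper's body presses on something with over 40 N, if the wrist force passes 120 N, or if a joint passes its speed limit or range.

### The arm

A 6-joint arm with a two-finger parallel gripper is mounted at the origin on the work surface. World frame = base frame: x ahead of the robot, y to its left, z up, the work surface at z = 0. Lengths are in m, angles in rad, forces in N, time in s.
With the tool pointing down it reaches from about 0.35 to 0.95 m from the base axis. Payload 17.4 kg.
Tool frame: the origin (TCP) lies on the centre line of the jaws, within the pads' length; the fingertips stand 25 mm ahead of it and the grasp point (between the pads) lies 6 mm ahead of it; z points along the fingers, y is the direction in which the jaws open and shut (so a half turn about z gives the same grasp; the last joint's range is limited). The gripper opens to 93 mm and grips with 3 to 60 N. Pads are 15 mm wide; open, the fingers measure 128 mm over their backs; the gripper's body (75 mm by 188 mm) begins 65 mm behind the grasp point.
Start: joints at [-1.341, 0.116, 1.442, -0, 1.584, -0.038], TCP at [0.179, -0.651, 0.244] pointing down, gripper open.
Joint ranges: [-2.83, 2.83], [-0.83, 2.19], [0.07, 2.5], [-1.14, 4.28], [0.01, 3], [-2.97, 2.97]. Speed limits (rad/s): [1.89, 1.89, 2.22, 3.14, 3.14, 3.14].

### API

Orientations are given as a rotation vector (axis times angle).
In Python, from rig import sensors, snapshot, robot gives the robot as it stands.
- The arm moves only by the shell command python3 -m crank 'ROWS' [FORCE]. ROWS is JSON, a list of rows, each a list of 7 numbers: the shift along the tool's x, y, z in mm, then the turn, a rotation vector about the tool's x, y, z in degrees, then the closure in counts, from 0 (fully open) to 255 (shut). A call has 1 to 8 rows; each row is the pose to reach, as a shift and turn from the pose measured when the call began, along the tool's axes at that moment; what a row does not reach only later rows make up. A row lasts 1/12 s, in which the tool goes at most 41.7 mm and 7.16 degrees, less where a joint would pass 70% of its speed; a pose out of reach is approached as far as the arm can. A call with a gripper value outside its range is refused whole. The fingers move at their own pace and stop on an object; FORCE is the grip in N (left out, the last holds). Time passes only in rows, so rows that repeat a pose let the fingers close. It gives the time, the measured TCP pose, the force and the opening at its end, in the units of the state.
- sensors.read_state(): the state, without advancing time (a new reading comes with each control period).
- snapshot(name): name is "scene" or "side" or "wrist"; returns a dict with "pixels" (420x560x3 uint8, blue, green, red), "range_z" (420x560 float32, m along the optical axis (not along the pixel's ray), 0 where there is no reading), "fovy" (degrees; the focal length in pixels is half the picture's height over the tangent of half this angle, whatever the lens; pixels are square), "cx", "cy" (the principal point, pixels), "distortion" ([k1, k2, p1, p2, k3] as OpenCV has them; the pictures are not rectified), "origin" and "attitude" of the camera in the world. Camera axes: x right, y up, looking along -z (the intrinsics and any distortion apply to the point x, -y, -z); pixel columns grow to the right and rows downward; lengths in m; the calibration is good to about 2 mm. A picture is of the moment at which its call begins.
- robot.job_done(): hands the job in, once; it reports no verdict.
The state is a dict: "time_s": time; "qpos": joint angles; "joint_velocities": joint speeds; "joint_torque": joint torques, N m; "tcp_pos": TCP position; "orientation": TCP orientation; "wrist_force": force on the tool from outside, world axes, zero at the start; "wrist_torque": the same for the moment, N m; "grip_width": finger opening in m.
Only numpy, scipy, OpenCV 4.12 (cv2) and the standard library are available. Lean on these libraries where they do the work, as an engineer would, in place of code of your own. Each camera call takes 0.05 s, during which the arm holds its last target.

## Working session

There is one attempt and no reset: what is moved stays moved. The work goes in short steps, Python scripts to look and compute and a shell command to move; the robot and the scene stay as the last step left them, time stands still between calls to the robot, and variables do not carry over. Pictures are saved under pics/ and viewed, and the job is handed in when it is done.

```bash
ls; mkdir -p pics
cat > h.py <<'E'
import numpy as np, cv2
from rig import sensors, snapshot, robot
from scipy.spatial.transform import Rotation as R
def cam(s):
    h,w=s["pixels"].shape[:2]; f=h/2/np.tan(np.radians(s["fovy"])/2)
    K=np.array([[f,0,s["cx"]],[0,f,s["cy"]],[0,0,1.]]); D=np.array(s["distortion"],float)
    A=np.array(s["attitude"],float)
    A=A.reshape(3,3) if A.size==9 else (R.from_rotvec(A).as_matrix() if A.size==3 else None)
    return K,D,A,np.array(s["origin"])
def rays(s,uv):
    K,D,A,o=cam(s); p=cv2.undistortPoints(np.array(uv,float).reshape(-1,1,2),K,D).reshape(-1,2)
    d=np.c_[p[:,0],-p[:,1],-np.ones(len(p))]
    return o,d@A.T
def onplane(s,uv,z):
    o,d=rays(s,uv); return o+d*((z-o[2])/d[:,2])[:,None]
def cloud(s):
    h,w=s["range_z"].shape; v,u=np.mgrid[:h,:w]
    o,d=rays(s,np.c_[u.ravel(),v.ravel()]); 
    P=o+d*s["range_z"].ravel()[:,None]; P[s["range_z"].ravel()==0]=np.nan
    return P.reshape(h,w,3)
def proj(s,P):
    K,D,A,o=cam(s); q=(np.array(P,float).reshape(-1,3)-o)@A; q=q*[1,-1,-1]
    return cv2.projectPoints(q,np.zeros(3),np.zeros(3),K,D)[0].reshape(-1,2)
E
python3 - <<'E'
from h import *
st=sensors.read_state(); print(st)
for n in ["scene","side","wrist"]:
    s=snapshot(n); cv2.imwrite(f"pics/{n}0.png",s["pixels"]); print(n,s["origin"],s["attitude"],s["fovy"],s["distortion"])
E
```

```text
pics
{'time_s': 0.0, 'qpos': array([-1.34082766e+00,  1.16482304e-01,  1.44225546e+00, -1.91627098e-05,
        1.58401995e+00, -3.77858202e-02]), 'joint_velocities': array([ 0.00131447,  0.00170163, -0.00092949, -0.00023897,  0.00022456,
        0.00030157]), 'joint_torque': array([-1.30115459e-04, -7.21268106e+01, -6.22607875e+01,  7.80090457e-02,
        2.38745101e-02, -3.13979626e-05]), 'tcp_pos': array([ 0.17853711, -0.65077481,  0.24291374]), 'orientation': array([-3.11233367e+00, -4.19177590e-01,  2.05467766e-04]), 'wrist_force': array([ 0.12588491,  0.05655461, -0.95550437]), 'wrist_torque': array([-0.04027333, -0.00949774, -0.03663104]), 'grip_width': 0.09270942847382636}
scene [1.01841914 0.53298876 0.79170775] [0.30690506 0.91907807 2.39639931] 44.59675904510648 [-0.06537509  0.          0.          0.          0.        ]
side [ 0.53988596 -0.78721727  0.82274351] [ 0.80356655 -0.05564015 -0.08174608] 42.3919269990075 [-0.03364712  0.          0.          0.          0.        ]
wrist [ 0.24149654 -0.63359443  0.3834542 ] [-0.20334643  0.15576482 -1.29529083] 59.83800021698025 [-0.09460297  0.          0.          0.          0.        ]
```

View pics/scene0.png

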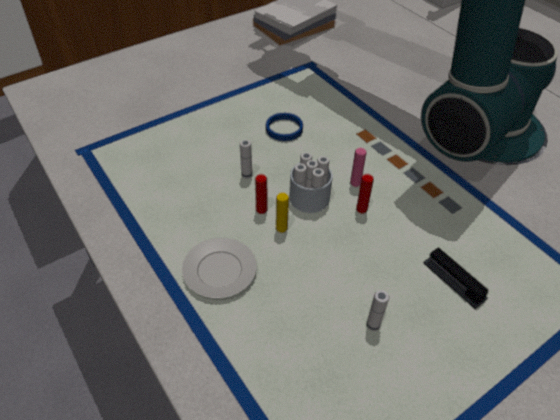

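View pics/side0.png

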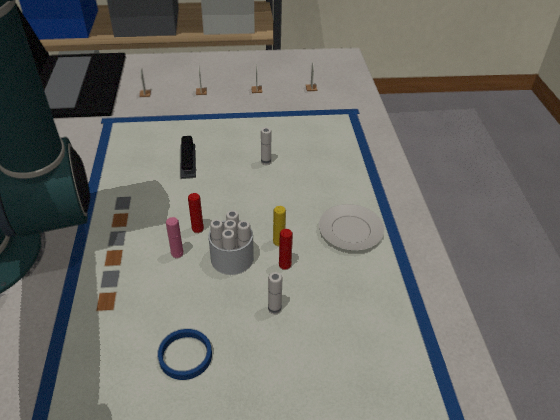

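View pics/wrist0.png

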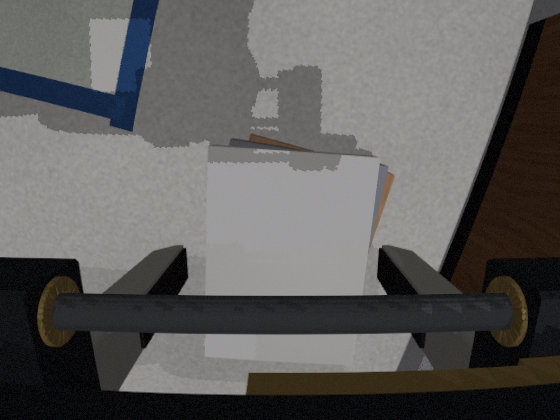

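The white sticks standing on the desk are at scene (246,158) and (377,310), which is side (275,292) and (266,145). The red (2), yellow and pink sticks are look-alikes. I'll measure everything and enlarge.

Run:
```python
from h import *
ims=[]
for n in ["scene","side"]:
    s=snapshot(n); P=cloud(s); px=s["pixels"].astype(int)
    hi=(P[...,2]>0.075)&(P[...,2]<0.13)&(P[...,0]>0.25)&(P[...,0]<1)&(abs(P[...,1])<0.6)
    nl,lab=cv2.connectedComponents(hi.astype(np.uint8))
    print(n)
    for i in range(1,nl):
        m=lab==i
        if m.sum()<15: continue
        v,u=np.nonzero(m); q=P[m]; top=q[q[:,2]>np.percentile(q[:,2],60)]
        print(int(u.mean()),int(v.mean()),m.sum(),"bgr",px[m].mean(0).astype(int),"top",np.round(np.median(top,0),4),"max",round(q[:,2].max(),4))
    c={"scene":(311,180),"side":(232,240)}[n]
    im=s["pixels"][c[1]-45:c[1]+45,c[0]-45:c[0]+45]; ims.append(cv2.resize(im,(400,400),interpolation=cv2.INTER_CUBIC))
cv2.imwrite("pics/tub0.png",np.hstack(ims))
```

```text
scene
435 129 446 bgr [22 21 20] top [0.2557 0.0225 0.1234] max 0.1298
244 145 145 bgr [104 106 108] top [ 0.6047 -0.1827  0.0955] max 0.0986
359 154 148 bgr [ 83  67 119] top [ 0.4208 -0.0297  0.0958] max 0.0987
311 167 775 bgr [104 105 107] top [ 0.5306 -0.0499  0.1003] max 0.1038
366 180 171 bgr [17 19 99] top [0.4596 0.0398 0.0955] max 0.098
260 180 161 bgr [ 20  22 102] top [ 0.6359 -0.0764  0.0957] max 0.0986
281 199 178 bgr [ 16 104 122] top [ 0.6289 -0.0114  0.0953] max 0.0984
380 299 246 bgr [111 111 112] top [0.6223 0.2601 0.0951] max 0.0989
side
265 133 115 bgr [109 113 116] top [0.619  0.2583 0.0955] max 0.0985
85 205 151 bgr [24 22 18] top [ 0.2546 -0.0035  0.1252] max 0.1298
193 200 160 bgr [ 17  19 105] top [0.4572 0.0382 0.0954] max 0.0982
279 213 160 bgr [ 30 110 128] top [ 0.6274 -0.0134  0.0955] max 0.0987
229 228 855 bgr [110 114 117] top [ 0.528  -0.0528  0.1005] max 0.1055
172 224 178 bgr [ 88  73 126] top [ 0.4183 -0.0306  0.0955] max 0.0984
285 236 173 bgr [ 18  21 108] top [ 0.6329 -0.0778  0.0956] max 0.0995
274 280 212 bgr [112 117 120] top [ 0.6023 -0.1844  0.0954] max 0.0978
```

View pics/tub0.png

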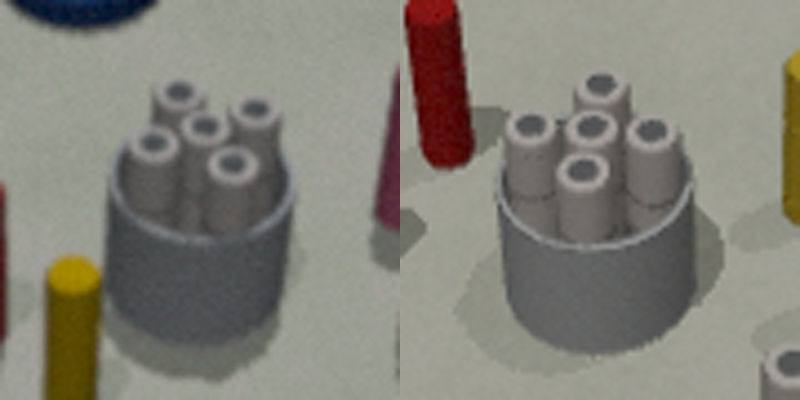

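```bash
cat >> h.py <<'E'
def discs(s,c,hw=0.05,zt=0.1,show=None,lo=12):
    # dark label discs on stick tops near world xy c: local adaptive threshold inside the top-height mask
    P=cloud(s); px=cv2.cvtColor(s["pixels"],cv2.COLOR_BGR2GRAY)
    k=8; b=proj(s,[[c[0]+dx,c[1]+dy,zt] for dx in(-hw,hw) for dy in(-hw,hw)])
    u0,v0=np.floor(b.min(0)).astype(int); u1,v1=np.ceil(b.max(0)).astype(int)
    u0=max(u0,0);v0=max(v0,0)
    g=cv2.resize(px[v0:v1,u0:u1],None,fx=k,fy=k,interpolation=cv2.INTER_CUBIC)
    g=cv2.GaussianBlur(g,(0,0),4)
    bg=cv2.GaussianBlur(g,(0,0),40)
    z=cv2.resize(np.nan_to_num(P[v0:v1,u0:u1,2]).astype(np.float32),None,fx=k,fy=k)
    m=((g<bg.astype(int)-lo)&(z>zt-0.012)).astype(np.uint8)
    n,lab,stt,cen=cv2.connectedComponentsWithStats(m)
    out=[]
    for i in range(1,n):
        if stt[i,4]<6*k*k: continue
        uv=(cen[i]+0.5)/k-0.5+[u0,v0]
        out.append((uv,onplane(s,uv,zt)[0],stt[i,4]/k/k,stt[i,2]/k,stt[i,3]/k))
    return out
E
python3 - <<'E'
from h import *
for n in ["scene","side"]:
    s=snapshot(n); print(n)
    for c,zt in [((0.529,-0.051),0.1),((0.6035,-0.1835),0.095),((0.6205,0.259),0.095)]:
        for o in discs(s,c,0.05 if zt==0.1 else 0.025,zt): print(np.round(o[0],1),np.round(o[1]*1000,1),np.round(o[2:],1))
    P=cloud(s); q=P[(P[...,2]>0.066)&(P[...,2]<0.072)&(np.hypot(P[...,0]-.529,P[...,1]+.051)<0.05)]
    # ring points far out
    c=np.array([.529,-.051])
    for _ in range(10):
        r=np.hypot(*(q[:,:2]-c).T); w=q[(r>0.037)&(r<0.047)]
        A=np.c_[2*w[:,:2],np.ones(len(w))]; x=np.linalg.lstsq(A,(w[:,:2]**2).sum(1),rcond=None)[0]; c=x[:2]
    print("rim",c,np.sqrt(x[2]+c@c),len(w), w[:,2].mean())
E
```

```text
scene
[306.  155.2] [525.  -76.1 100. ] [21.8  6.2  4.5]
[302.8 160.5] [539.8 -66.7 100. ] [27.5  6.9  8. ]
[323.2 159. ] [502.9 -47.7 100. ] [20.   6.   4.2]
[311.6 162.8] [529.3 -51.4 100. ] [12.3  5.   3.8]
[322.4 164.9] [515.  -34.5 100. ] [40.1 11.6  6.2]
[300.  166.6] [555.  -55.4 100. ] [12.9  4.9  3.5]
[307.9 169.5] [547.1 -39.8 100. ] [20.7  8.   7.4]
[295.5 171.4] [570.6 -48.9 100. ] [14.1  4.4  6.9]
[317.9 171.4] [533.8 -24.5 100. ] [9.1 4.  2.9]
[244.9 142.3] [ 603.9 -183.9   95. ] [19.6  5.6  4.4]
[245.  147.8] [ 613.  -168.9   95. ] [38.9 11.   6.5]
[381.4 295.2] [620.8 258.8  95. ] [39.5  7.6  6.6]
[379.8 302.3] [631.9 267.4  95. ] [52.  14.9 11.1]
rim [ 0.52959086 -0.05022805] 0.04162637622502642 156 0.06929580543372893
side
[231.7 213.4] [533.1 -22.1 100. ] [25.6  6.8  5. ]
[235.9 222.8] [540.2 -48.6 100. ] [35.4  5.1 17. ]
[216.  222.6] [502.5 -45.2 100. ] [23.   6.4  4.6]
[229.6 223. ] [528.3 -48.4 100. ] [20.5  6.1  4.5]
[243.3 223.8] [554.2 -52.5 100. ] [23.   6.4  4.6]
[220.3 228.1] [510.5 -60.7 100. ] [17.1  4.9  8.9]
[247.9 229.4] [562. -68. 100.] [15.   4.2  7.5]
[227.6 232.8] [523.9 -74.2 100. ] [18.3  5.6  4.1]
[233.8 237. ] [535.  -85.9 100. ] [6.1 1.6 8. ]
[274.8 276.3] [ 602.8 -181.6   95. ] [31.2  7.1  5.6]
[269.8 282.1] [ 593.  -194.1   95. ] [20.2  4.8  9.1]
[278.9 282.9] [ 608.5 -197.    95. ] [19.8  6.2  8.5]
[265.6 129.6] [620.5 261.6  95. ] [15.1  5.6  3.5]
[265.5 134.4] [618.8 242.6  95. ] [30.4  9.2  5.8]
rim [ 0.52815528 -0.0504783 ] 0.041417288539506915 175 0.06907785190876883
```

```bash
cat >> h.py <<'E'
def Rg(yaw,tilt=0,lean=0):
    """tool pointing down, tool y (jaws) at world azimuth yaw deg; then tilted so that the tool's back end leans by tilt deg toward azimuth lean deg"""
    y=np.array([np.cos(np.radians(yaw)),np.sin(np.radians(yaw)),0]); z=np.array([0,0,-1.]); x=np.cross(y,z)
    M=np.c_[x,y,z]; l=np.radians(lean); ax=np.array([-np.sin(l),np.cos(l),0])
    return R.from_rotvec(ax*np.radians(tilt)).as_matrix()@M
def row(pos,Rt,st=None):
    st=st or sensors.read_state(); R0=R.from_rotvec(st["orientation"]).as_matrix()
    d=R0.T@(np.array(pos)-st["tcp_pos"])*1000; t=R.from_matrix(R0.T@Rt).as_rotvec(degrees=True)
    return np.round(d,1),np.round(t,2)
def rep():
    st=sensors.read_state(); R0=R.from_rotvec(st["orientation"]).as_matrix()
    print("t",round(st["time_s"],2),"tcp",np.round(st["tcp_pos"]*1000,1),"yaw",np.round(np.degrees(np.arctan2(R0[1,1],R0[0,1])),1),"z",np.round(R0[:,2],3),"F",np.round(st["wrist_force"],1),"T",np.round(st["wrist_torque"],2),"w",round(st["grip_width"]*1000,1),"q",np.round(st["qpos"],2))
E
python3 - <<'E'
from h import *
rep()
s=snapshot("wrist"); A=cam(s)[2]; R0=R.from_rotvec(sensors.read_state()["orientation"]).as_matrix()
print("cam in tool",R0.T@(s["origin"]-sensors.read_state()["tcp_pos"]),"look",R0.T@-A[:,2])
print(row([0.47,-0.05,0.30],Rg(-90+0)));print(row([0.47,-0.05,0.30],Rg(90)))
E
```

```text
t 0.35 tcp [ 178.6 -650.9  243.5] yaw -74.7 z [-0.  0. -1.] F [ 0.  -0.8  0.3] T [ 0.03 -0.01 -0.  ] w 93.1 q [-1.34  0.12  1.44  0.    1.58 -0.04]
cam in tool [ 6.52503953e-02 -7.59704168e-05 -1.40377430e-01] look [-2.36271209e-01  4.85781305e-04  9.71687028e-01]
(array([ 440. , -502.4,  -56.4]), array([-1.000e-02,  0.000e+00,  1.534e+01]))
(array([ 440. , -502.4,  -56.4]), array([-0.0000e+00, -1.0000e-02, -1.6466e+02]))
```

Run:
```python
from h import *
print(row([0.529,-0.05,0.29],Rg(-54)))
```

```text
(array([ 496.9, -486.8,  -46.4]), array([-1.000e-02, -0.000e+00, -2.066e+01]))
```

```bash
python3 -m crank '[[497,-487,-46,0,0,-20.7,0],[497,-487,-46,0,0,-20.7,0],[497,-487,-46,0,0,-20.7,0],[497,-487,-46,0,0,-20.7,0],[497,-487,-46,0,0,-20.7,0],[497,-487,-46,0,0,-20.7,0],[497,-487,-46,0,0,-20.7,0],[497,-487,-46,0,0,-20.7,0]]'
python3 - <<'E'
from h import *
rep();print(row([0.529,-0.05,0.29],Rg(-54)))
E
```

```text
time_s: 1.07
tcp_pos: [0.3465, -0.3617, 0.266]
orientation: [2.987, 0.971, 0.001]
wrist_force: [0.3, 0.3, 0.2]
grip_width: 0.093
t 1.07 tcp [ 346.5 -361.7  266. ] yaw -54.0 z [ 0. -0. -1.] F [0.3 0.3 0.2] T [-0.05 -0.03 -0.01] w 93.0 q [-0.86 -0.27  1.77  0.    1.64  0.08]
(array([ 330.9, -144.8,  -24. ]), array([ 0.03, -0.01,  0.02]))
```

```bash
python3 -m crank '[[331,-145,-24,0,0,0,0],[331,-145,-24,0,0,0,0],[331,-145,-24,0,0,0,0],[331,-145,-24,0,0,0,0],[331,-145,-24,0,0,0,0],[331,-145,-24,0,0,0,0],[331,-145,-24,0,0,0,0],[331,-145,-24,0,0,0,0]]'
python3 - <<'E'
from h import *
rep();print(row([0.529,-0.05,0.29],Rg(-54)))
E
```

```text
time_s: 1.73
tcp_pos: [0.5141, -0.0741, 0.2884]
orientation: [2.987, 0.971, 0.002]
wrist_force: [0.3, -1.0, 0.6]
grip_width: 0.093
t 1.73 tcp [514.1 -74.1 288.4] yaw -54.0 z [ 0.001 -0.    -1.   ] F [ 0.3 -1.   0.6] T [-0.06 -0.08 -0.01] w 93.0 q [-0.19 -0.23  1.71 -0.    1.67  0.75]
(array([ 26.2, -10.7,  -1.6]), array([ 0.06, -0.04,  0.03]))
```

```bash
python3 -m crank '[[26,-11,-1,0,0,0,0],[26,-11,-1,0,0,0,0],[26,-11,-1,0,0,0,0]]'
python3 - <<'E'
from h import *
rep();s=snapshot("wrist"); cv2.imwrite("pics/w1.png",s["pixels"]); np.savez("pics/w1.npz",**{k:np.array(v) for k,v in s.items()})
E
```

```text
time_s: 1.98
tcp_pos: [0.529, -0.0487, 0.2892]
orientation: [2.986, 0.975, 0.001]
wrist_force: [0.3, -0.5, 0.2]
grip_width: 0.0931
t 1.98 tcp [529.  -48.7 289.2] yaw -53.8 z [ 0.001 -0.001 -1.   ] F [ 0.3 -0.5  0.2] T [-0.06 -0.02 -0.01] w 93.1 q [-0.14 -0.21  1.68 -0.    1.67  0.8 ]
```

View pics/w1.png

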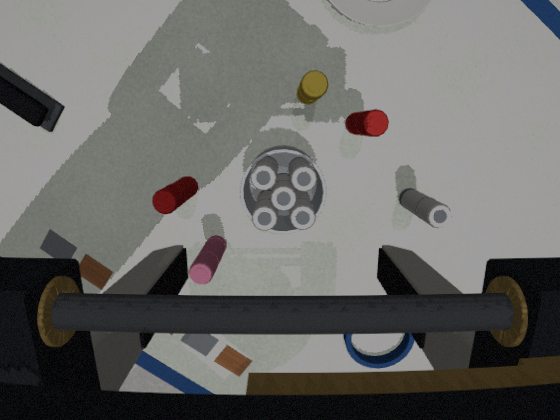

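The tub is at (284,188). Its five tops are at about (263,178), (303,179), (284,198), (264,217) and (302,216). White stick A is at (438,214).

```bash
cat >> h.py <<'E'
def tops(s,c,hw=0.045,zt=0.1):
    """stick tops: white annulus, as pixels with depth at top height -> connected blobs; Hough circles as fallback"""
    g=cv2.cvtColor(s["pixels"],cv2.COLOR_BGR2GRAY); k=6
    b=proj(s,[[c[0]+dx,c[1]+dy,zt] for dx in(-hw,hw) for dy in(-hw,hw)])
    u0,v0=np.maximum(np.floor(b.min(0)).astype(int),0); u1,v1=np.ceil(b.max(0)).astype(int)
    G=cv2.resize(g[v0:v1,u0:u1],None,fx=k,fy=k,interpolation=cv2.INTER_CUBIC)
    P=cloud(s)[v0:v1,u0:u1,2]; z=cv2.resize(np.nan_to_num(P).astype(np.float32),None,fx=k,fy=k,interpolation=cv2.INTER_NEAREST)
    m=((z>zt-0.007)&(z<zt+.02)).astype(np.uint8)
    K=cam(s)[0]; d=np.linalg.norm(np.array(s["origin"])-[c[0],c[1],zt]); r=K[0,0]*0.011/d*k
    ci=cv2.HoughCircles(cv2.GaussianBlur(G,(0,0),2),cv2.HOUGH_GRADIENT,1,r*1.6,param1=60,param2=12,minRadius=int(r*.8),maxRadius=int(r*1.2))
    out=[]
    if ci is not None:
        for x,y,rr in ci[0]:
            if m[min(int(y),m.shape[0]-1),min(int(x),m.shape[1]-1)]:
                uv=np.array([(x+.5)/k-.5+u0,(y+.5)/k-.5+v0]); out.append((uv,onplane(s,uv,zt)[0],rr/k))
    return out
def rim(s,c):
    P=cloud(s); q=P[(P[...,2]>0.064)&(P[...,2]<0.074)&(np.hypot(P[...,0]-c[0],P[...,1]-c[1])<0.055)]
    c=np.array(c)
    for _ in range(10):
        r=np.hypot(*(q[:,:2]-c).T); w=q[(r>0.036)&(r<0.048)]
        A=np.c_[2*w[:,:2],np.ones(len(w))]; x=np.linalg.lstsq(A,(w[:,:2]**2).sum(1),rcond=None)[0]; c=x[:2]
    return c,np.sqrt(x[2]+c@c),len(w)
E
python3 - <<'E'
from h import *
s=dict(np.load("pics/w1.npz"))
c,r,n=rim(s,(0.529,-0.0503)); print("rim",c,r,n)
for f in (tops,discs):
  print(f.__name__)
  for o in f(s,(0.529,-0.0503),0.045,0.1):
    d=(o[1][:2]-c)*1000; print(np.round(o[0],1),np.round(o[1]*1000,1),"r",np.round(np.hypot(*d),1),"az",np.round(np.degrees(np.arctan2(d[1],d[0])),1),np.round(o[2],1))
for o in discs(s,(0.6035,-0.183),0.025,0.095): print("A",np.round(o[0],1),np.round(o[1]*1000,1),o[2])
P=cloud(s); m=(P[...,2]>0.091)&(P[...,2]<0.1)&(np.hypot(P[...,0]-.6035,P[...,1]+.183)<0.03); print(np.median(P[m],0),m.sum())
E
```

```text
rim [ 0.52973657 -0.04975601] 0.04134918133468695 848
tops
[302.5 217.8] [525.1 -75.5 100. ] r 26.2 az -100.2 11.8
[263.5 177.7] [534.2 -24.3 100. ] r 25.9 az 80.0 11.7
[283.2 198. ] [529.6 -49.8 100. ] r 0.1 az -151.0 12.1
[303.2 178.3] [555.1 -53.7 100. ] r 25.6 az -8.9 12.2
[264.2 218.7] [503.3 -47.1 100. ] r 26.6 az 174.4 11.7
discs
[266.2 168.6] [542.4 -21.4 100. ] r 31.1 az 65.9 65.2
[304.2 168.6] [562.8 -49.1 100. ] r 33.0 az 1.1 58.9
[262.8 177.4] [534.  -23.6 100. ] r 26.5 az 80.7 128.1
[303.4 178.6] [555.  -54.1 100. ] r 25.6 az -9.6 124.5
[293.5 197.8] [535.4 -57.4 100. ] r 9.5 az -53.4 159.4
[283.1 198.3] [529.4 -49.9 100. ] r 0.4 az -158.1 118.8
[267.4 207.6] [513.7 -43.4 100. ] r 17.3 az 158.3 84.1
[302.5 217.8] [525.2 -75.5 100. ] r 26.1 az -100.0 123.2
[263.9 218.4] [503.4 -46.8 100. ] r 26.5 az 173.7 123.2
A [430.9 210.8] [ 602.6 -171.9   95. ] 142.671875
A [439.9 216.1] [ 604.  -182.6   95. ] 126.203125
A [406.8 250.4] [ 558.5 -179.1   95. ] 16.09375
[ 0.60356976 -0.18090747  0.09451884] 483
```

Run:
```python
from h import *
A=[0.6036,-0.1827]
print(row(A+[0.15],Rg(-54)),row(A+[0.096],Rg(-54)))
s=snapshot("scene"); im=s["pixels"][120:200,205:285]; cv2.imwrite("pics/a1.png",cv2.resize(im,(480,480),interpolation=cv2.INTER_CUBIC))
```

```text
(array([-17.8, 151.5, 139.3]), array([ 0.05, -0.01,  0.1 ])) (array([-17.8, 151.5, 193.3]), array([ 0.05, -0.01,  0.1 ]))
```

View pics/a1.png

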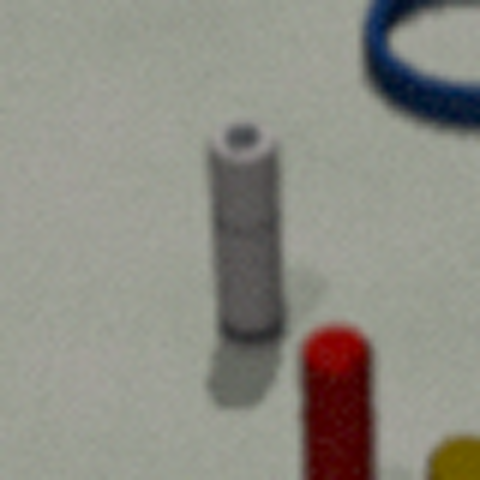

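The crop shows a white stick with a grey disc, scene (246,158), next to a red look-alike. This is glue A.

```bash
python3 -m crank '[[-18,152,120,0,0,0,0],[-18,152,120,0,0,0,0],[-18,152,120,0,0,0,0],[-18,152,120,0,0,0,0],[-18,152,130,0,0,0,0],[-18,152,139,0,0,0,0],[-18,152,139,0,0,0,0],[-18,152,139,0,0,0,0]]'
python3 - <<'E'
from h import *
rep()
A=[0.6036,-0.1827]
print(row(A+[0.096],Rg(-54)))
E
```

```text
time_s: 2.75
tcp_pos: [0.6027, -0.1846, 0.1508]
orientation: [2.988, 0.969, 0.001]
wrist_force: [-0.2, -0.5, 1.2]
grip_width: 0.0929
t 2.75 tcp [ 602.7 -184.6  150.8] yaw -54.1 z [ 0.001 -0.    -1.   ] F [-0.2 -0.5  1.2] T [-0.06 -0.05  0.07] w 92.9 q [-0.34  0.06  1.65 -0.    1.43  0.61]
(array([ 1.8, -1. , 54.8]), array([ 0.04, -0.01, -0.05]))
```

```bash
python3 -m crank '[[2,-1,35,0,0,0,0],[2,-1,55,0,0,0,0],[2,-1,55,0,0,0,0],[2,-1,55,0,0,0,255],[2,-1,55,0,0,0,255],[2,-1,55,0,0,0,255],[2,-1,55,0,0,0,255],[2,-1,55,0,0,0,255]]' 40
python3 - <<'E'
from h import *
rep()
E
```

```text
time_s: 3.42
tcp_pos: [0.6041, -0.1827, 0.0971]
orientation: [2.987, 0.969, 0.003]
wrist_force: [0.3, 0.4, 0.1]
grip_width: 0.0644
t 3.42 tcp [ 604.1 -182.7   97.1] yaw -54.0 z [ 0.002 -0.001 -1.   ] F [0.3 0.4 0.1] T [ 0.04 -0.02  0.01] w 64.4 q [-0.33  0.1   1.7  -0.    1.34  0.61]
```

```bash
python3 -m crank '[[0,0,0,0,0,0,255],[0,0,0,0,0,0,255],[0,0,0,0,0,0,255],[0,0,0,0,0,0,255],[0,0,0,0,0,0,255],[0,0,0,0,0,0,255],[0,0,0,0,0,0,255],[0,0,0,0,0,0,255]]'
python3 - <<'E'
from h import *
rep()
# targets: lowest edge at radius re, az, height ze, tilt; TCP is L above the foot along the axis
E
cat >> h.py <<'E'
C=np.array([0.5293,-0.050])
def tcp_for(az,tilt,re,ze,L,rf=0.011):
    u=np.array([np.cos(np.radians(az)),np.sin(np.radians(az)),0]); t=np.radians(tilt); k=np.array([0,0,1.])
    e=np.r_[C,0]+u*re+k*ze
    f=e-rf*(np.cos(t)*u-np.sin(t)*k); return f+L*(np.sin(t)*u+np.cos(t)*k)
E
python3 - <<'E'
from h import *
st=sensors.read_state(); L=st["tcp_pos"][2]; print("L",L)
p=tcp_for(-54.5,18,0.036,0.112,L); print(p,row([*st["tcp_pos"][:2],0.23],Rg(-54.5)),row(p,Rg(-54.5,18,-54.5)))
E
```

```text
time_s: 4.08
tcp_pos: [0.6041, -0.1827, 0.097]
orientation: [2.987, 0.969, 0.003]
wrist_force: [-0.7, 0.0, -1.2]
grip_width: 0.0241
t 4.08 tcp [ 604.1 -182.7   97. ] yaw -54.0 z [ 0.002 -0.001 -1.   ] F [-0.7  0.  -1.2] T [-0.03 -0.   -0.08] w 24.1 q [-0.33  0.1   1.7  -0.    1.34  0.61]
L 0.09704398171605218
[ 0.56154447 -0.09520508  0.2076935 ] (array([ 1.00e-01,  3.00e-01, -1.33e+02]), array([ 0.11, -0.06,  0.45])) (array([  17. ,  -95.6, -110.8]), array([1.811e+01, 1.000e-02, 4.600e-01]))
```

```bash
python3 -m crank '[[0,0,-40,0,0,0,255],[0,0,-80,0,0,0,255],[0,0,-120,0,0,0,255],[5,-25,-128,4,0,0.5,255],[12,-60,-128,10,0,0.5,255],[17,-95,-128,16,0,0.5,255],[17,-95,-128,18,0,0.5,255],[17,-95,-128,18,0,0.5,255]]'
python3 - <<'E'
from h import *
rep(); L=.097
p=tcp_for(-54.5,18,0.036,0.105,L); print(row(p,Rg(-54.5,18,-54.5)))
for n in ("scene","side","wrist"):
    s=snapshot(n); c=proj(s,[.54,-.07,.14])[0].astype(int); print(c)
    im=s["pixels"] if n=="wrist" else s["pixels"][c[1]-70:c[1]+70,c[0]-70:c[0]+70]; cv2.imwrite(f"pics/c1{n}.png",cv2.resize(im,(500,500) if n!="wrist" else None,fx=1,fy=1,interpolation=cv2.INTER_CUBIC))
a=[cv2.imread(f"pics/c1{n}.png") for n in("scene","side")]; cv2.imwrite("pics/c1.png",cv2.resize(np.hstack(a),(800,400)))
E
```

```text
time_s: 4.75
tcp_pos: [0.5618, -0.0956, 0.2243]
orientation: [-2.704, -0.865, 0.138]
wrist_force: [-0.2, -0.4, -0.7]
grip_width: 0.0239
t 4.75 tcp [561.8 -95.6 224.3] yaw -54.5 z [-0.18   0.251 -0.951] F [-0.2 -0.4 -0.7] T [-0.2  -0.15 -0.01] w 23.9 q [-0.3   0.04  1.58  0.19  1.78  0.66]
(array([ 0. ,  6.9, 22.6]), array([-0.01,  0.04, -0.03]))
[302 144]
[235 215]
[271 230]
```

View pics/c1.png

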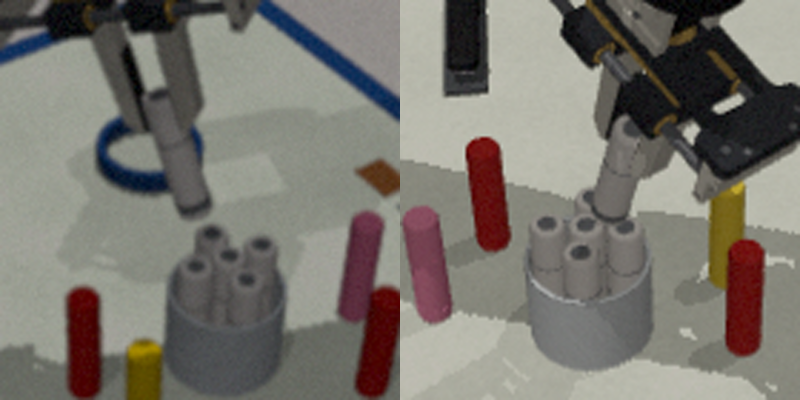

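View pics/c1wrist.png

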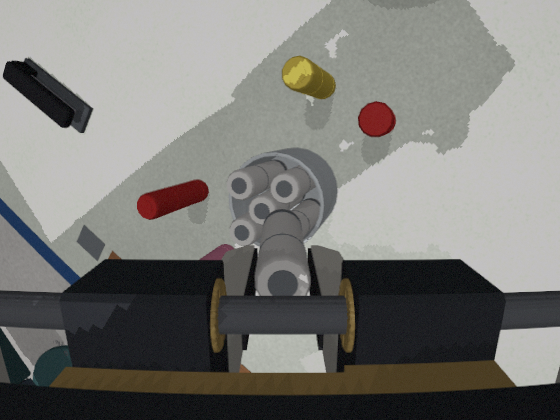

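Run:
```python
from h import *
L=.097
for re,ze in ((.036,.100),(.036,.094),(.036,.088)):
  print(ze,row(tcp_for(-54.5,18,re,ze,L),Rg(-54.5,18,-54.5)))
```

```text
0.1 (array([ 0.2,  7.6, 28.1]), array([ 0.22,  0.  , -0.07]))
0.094 (array([ 0.2,  9.5, 33.8]), array([ 0.22,  0.  , -0.07]))
0.088 (array([ 0.2, 11.3, 39.5]), array([ 0.22,  0.  , -0.07]))
```

```bash
python3 -m crank '[[0,7,15,0.2,0,0,255],[0,7.5,28,0.2,0,0,255],[0,9,32,0.2,0,0,255],[0,9.5,34,0.2,0,0,255],[0,10,36,0.2,0,0,255],[0,11,38,0.2,0,0,255],[0,11.3,39.5,0.2,0,0,255],[0,11.3,39.5,0.2,0,0,255]]'
cat >> h.py <<'E'
def look(tag,c=(.53,-.05,.11),hw=55):
    a=[]
    for n in ("scene","side"):
        s=snapshot(n); q=proj(s,c)[0].astype(int); a.append(cv2.resize(s["pixels"][q[1]-hw:q[1]+hw,q[0]-hw:q[0]+hw],(400,400),interpolation=cv2.INTER_CUBIC))
    cv2.imwrite(f"pics/{tag}.png",np.hstack(a))
E
python3 - <<'E'
from h import *
rep(); look("d1")
E
```

```text
time_s: 5.57
tcp_pos: [0.5611, -0.0953, 0.1826]
orientation: [-2.705, -0.864, 0.138]
wrist_force: [-0.6, 0.5, -0.6]
grip_width: 0.0242
t 5.57 tcp [561.1 -95.3 182.6] yaw -54.6 z [-0.18   0.251 -0.951] F [-0.6  0.5 -0.6] T [-0.19 -0.12 -0.01] w 24.2 q [-0.3   0.05  1.63  0.19  1.71  0.65]
```

View pics/d1.png

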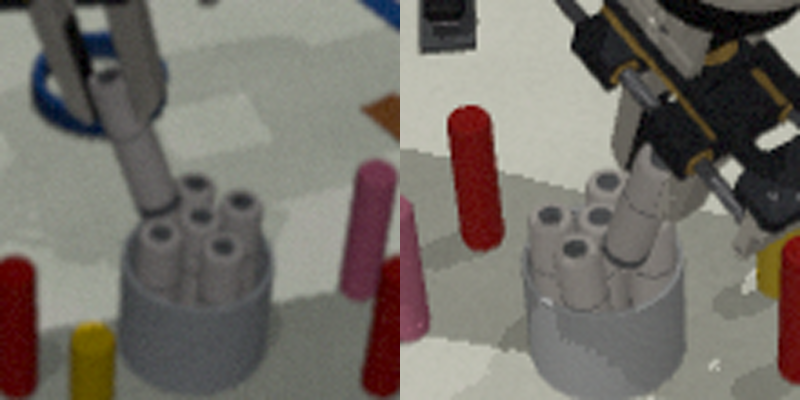

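Run:
```python
from h import *
L=.097
for re,ze,t in ((.036,.08,18),(.036,.072,18),(.036,.066,15),(.0365,.06,12)):
  print(ze,row(tcp_for(-54.5,t,re,ze,L),Rg(-54.5,t,-54.5)))
```

```text
0.08 (array([0.5, 2.4, 6.4]), array([-0.02,  0.06, -0.09]))
0.072 (array([ 0.5,  4.9, 14. ]), array([-0.02,  0.06, -0.09]))
0.066 (array([ 0.5,  1.7, 20.5]), array([-3.02,  0.06, -0.09]))
0.06 (array([ 0.5, -1. , 27. ]), array([-6.02,  0.06, -0.09]))
```

```bash
python3 -m crank '[[0.5,1.2,3,0,0,0,255],[0.5,2.4,6,0,0,0,255],[0.5,3.6,10,0,0,0,255],[0.5,4.9,14,0,0,0,255],[0.5,4.9,14,0,0,0,255]]'
python3 - <<'E'
from h import *
rep(); look("d2")
E
```

```text
time_s: 6.08
tcp_pos: [0.5612, -0.0951, 0.1664]
orientation: [-2.704, -0.863, 0.141]
wrist_force: [0.4, -0.0, 0.0]
grip_width: 0.0237
t 6.08 tcp [561.2 -95.1 166.4] yaw -54.6 z [-0.182  0.252 -0.951] F [ 0.4 -0.   0. ] T [-0.22 -0.12 -0.03] w 23.7 q [-0.3   0.07  1.64  0.19  1.69  0.65]
```

View pics/d2.png

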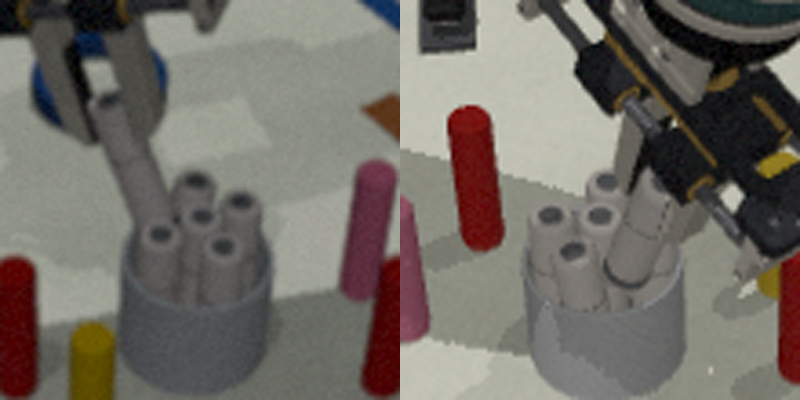

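Run:
```python
from h import *
L=.097
for re,ze,t in ((.036,.066,14),(.036,.058,10),(.0355,.05,7),(.036,.044,4),(.0365,.038,1)):
  print(ze,row(tcp_for(-54.5,t,re,ze,L),Rg(-54.5,t,-54.5)))
```

```text
0.066 (array([ 0. , -4.9,  6.5]), array([-4.05,  0.07, -0.1 ]))
0.058 (array([ 0. , -9.1, 15.6]), array([-8.05,  0.07, -0.09]))
0.05 (array([  0. , -12. ,  24.8]), array([-11.05,   0.08,  -0.09]))
0.044 (array([  0. , -14.5,  32. ]), array([-14.05,   0.08,  -0.09]))
0.038 (array([  0.1, -16.9,  39.4]), array([-17.05,   0.08,  -0.09]))
```

```bash
python3 -m crank '[[0,-2.4,3,-2,0,0,255],[0,-5,6.5,-4,0,0,255],[0,-7,11,-6,0,0,255],[0,-9,15.5,-8,0,0,255],[0,-9,15.5,-8,0,0,255]]'
python3 - <<'E'
from h import *
rep(); look("d3")
E
```

```text
time_s: 6.6
tcp_pos: [0.5533, -0.0836, 0.1555]
orientation: [-2.834, -0.906, 0.081]
wrist_force: [-0.9, -0.1, -1.2]
grip_width: 0.024
t 6.6 tcp [553.3 -83.6 155.5] yaw -54.5 z [-0.101  0.14  -0.985] F [-0.9 -0.1 -1.2] T [-0.13 -0.08  0.01] w 24.0 q [-0.25 -0.02  1.73  0.11  1.56  0.69]
```

View pics/d3.png

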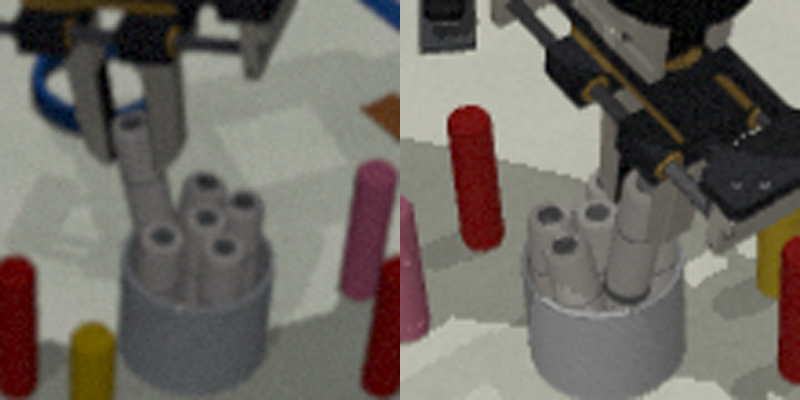

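Run:
```python
from h import *
L=.097
for re,ze,t in ((.0355,.05,7),(.036,.044,4),(.0365,.038,1),(.037,.032,0)):
  print(ze,row(tcp_for(-54.5,t,re,ze,L),Rg(-54.5,t,-54.5)))
```

```text
0.05 (array([-0. , -4. ,  9.2]), array([-3.08,  0.07, -0.05]))
0.044 (array([-0. , -7.5, 16. ]), array([-6.08,  0.07, -0.05]))
0.038 (array([ -0. , -10.9,  23.1]), array([-9.08,  0.07, -0.05]))
0.032 (array([ -0. , -11. ,  29.4]), array([-10.08,   0.07,  -0.05]))
```

```bash
python3 -m crank '[[0,-2,4.5,-1.5,0,0,255],[0,-4,9,-3,0,0,255],[0,-6,12.5,-4.5,0,0,255],[0,-7.5,16,-6,0,0,255],[0,-9,19.5,-7.5,0,0,255],[0,-11,23,-9,0,0,255],[0,-11,23,-9,0,0,255]]'
python3 - <<'E'
from h import *
rep(); look("d4")
E
```

```text
time_s: 7.28
tcp_pos: [0.5445, -0.0714, 0.1347]
orientation: [-2.977, -0.953, 0.01]
wrist_force: [0.1, -1.2, -1.6]
grip_width: 0.024
t 7.28 tcp [544.5 -71.4 134.7] yaw -54.5 z [-0.011  0.013 -1.   ] F [ 0.1 -1.2 -1.6] T [-0.31 -0.35 -0.02] w 24.0 q [-0.18 -0.1   1.84  0.01  1.42  0.77]
```

View pics/d4.png

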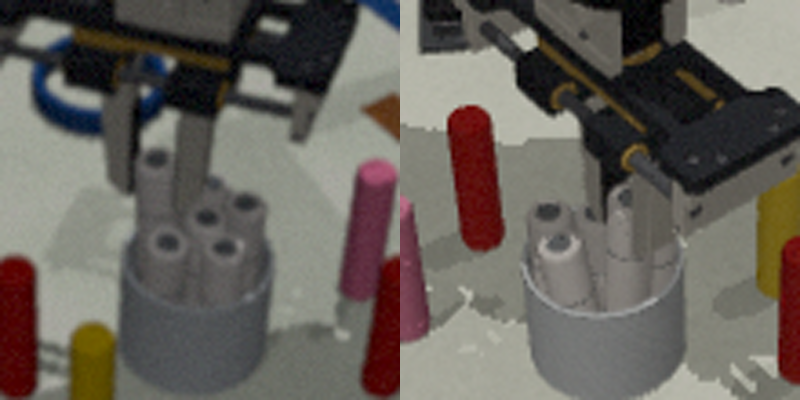

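```bash
python3 -m crank '[[0,0,3,-1,0,0,255],[0,0.3,6,-1,0,0,255],[0,0.3,6,-1,0,0,255]]'
python3 - <<'E'
from h import *
rep()
E
```

```text
time_s: 7.63
tcp_pos: [0.5447, -0.0718, 0.1284]
orientation: [-2.991, -0.957, 0.004]
wrist_force: [0.5, 0.3, -0.6]
grip_width: 0.0239
t 7.63 tcp [544.7 -71.8 128.4] yaw -54.5 z [-0.003  0.001 -1.   ] F [ 0.5  0.3 -0.6] T [-0.01 -0.07  0.01] w 23.9 q [-0.18 -0.1   1.85  0.    1.4   0.77]
```

```bash
python3 -m crank '[[0,0,0,0,0,0,140],[0,0,0,0,0,0,140],[0,0,0,0,0,0,140],[0,0,0,0,0,0,140],[0,0,-30,0,0,0,140],[0,0,-60,0,0,0,200],[0,0,-80,0,0,0,255],[0,0,-80,0,0,0,255]]'
python3 - <<'E'
from h import *
rep(); look("d5")
s=snapshot("wrist"); cv2.imwrite("pics/d5w.png",s["pixels"])
E
```

```text
time_s: 8.3
tcp_pos: [0.5462, -0.0721, 0.2133]
orientation: [2.991, 0.957, 0.004]
wrist_force: [-0.1, 0.4, 0.3]
grip_width: 0.0264
t 8.3 tcp [546.2 -72.1 213.3] yaw -54.5 z [ 0.003 -0.    -1.   ] F [-0.1  0.4  0.3] T [ 0.03 -0.07  0.04] w 26.4 q [-0.18 -0.15  1.75  0.    1.54  0.77]
```

View pics/d5.png

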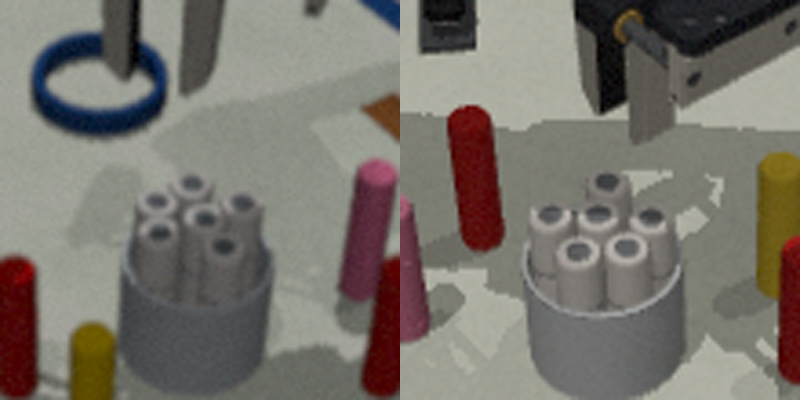

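View pics/d5w.png

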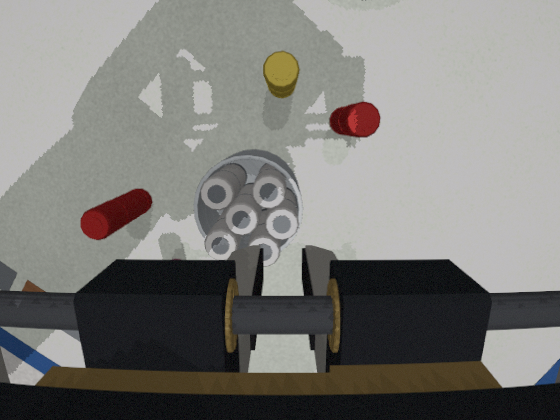

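```bash
cat >> h.py <<'E'
def chk(names=("scene","side","wrist"),zt=0.1):
    for n in names:
        s=snapshot(n); P=cloud(s); print(n)
        for o in sorted(tops(s,C,0.045,zt),key=lambda o:np.arctan2(*(o[1][:2]-C)[::-1])):
            u,v=np.round(o[0]).astype(int); z=np.nanmedian(P[v-1:v+2,u-1:u+2,2]); d=(o[1][:2]-C)*1000
            print("  ",np.round(o[0],1),np.round(o[1][:2]*1000,1),"r",round(np.hypot(*d),1),"az",round(np.degrees(np.arctan2(d[1],d[0])),1),"z",round(z*1000,1))
E
python3 - <<'E'
from h import *
chk()
B=[0.6207,0.2595]
print(row([.6207,.2595,.22],Rg(-53)))
E
```

```text
scene
   [313.  166.5] [533.4 -41.2] r 9.7 az 65.0 z 100.1
side
   [223.7 235.2] [516.4 -79.8] r 32.4 az -113.4 z 100.8
   [237.3 233.8] [541.8 -78.2] r 30.9 az -66.1 z 100.9
   [243.8 220.2] [555.6 -42.6] r 27.3 az 15.7 z 99.3
   [228.8 219.7] [527.1 -39.1] r 11.1 az 101.5 z 100.2
wrist
   [282.  223.5] [542.3 -73.1] r 26.5 az -60.5 z 99.8
   [274.  183.5] [562.2 -52.1] r 33.0 az -3.6 z 99.9
   [217.3 192.2] [534.6 -23.7] r 26.8 az 78.7 z 99.8
   [241.8 218.5] [528.9 -48. ] r 2.0 az 102.3 z 100.3
   [220.3 243.8] [504.3 -46. ] r 25.3 az 170.8 z 100.4
(array([ 254.3, -225.6,  -12.9]), array([-0.2 ,  0.19, -1.51]))
```

Stick A is home: the tops at wrist are all at about 100 mm. The opposite gap runs from 79° to 171°, so its pocket is at 125°. Next is stick B, after one enlarged crop to confirm it.

```bash
python3 -m crank '[[254,-226,-13,0,0,-1.5,0],[254,-226,-13,0,0,-1.5,0],[254,-226,-13,0,0,-1.5,0],[254,-226,-13,0,0,-1.5,0],[254,-226,-13,0,0,-1.5,0],[254,-226,-13,0,0,-1.5,0],[254,-226,-13,0,0,-1.5,0],[254,-226,-13,0,0,-1.5,0]]'
python3 - <<'E'
from h import *
rep(); print(row([.6207,.2595,.17],Rg(-55)))
s=snapshot("scene"); im=s["pixels"][270:350,335:415]; cv2.imwrite("pics/b1.png",cv2.resize(im,(480,480),interpolation=cv2.INTER_CUBIC))
E
```

```text
time_s: 9.27
tcp_pos: [0.6186, 0.2551, 0.2189]
orientation: [-2.977, -0.996, 0.008]
wrist_force: [1.1, 0.1, 0.5]
grip_width: 0.0518
t 9.27 tcp [618.6 255.1 218.9] yaw -53.0 z [-0.006  0.    -1.   ] F [1.1 0.1 0.5] T [-0.04 -0.07 -0.01] w 51.8 q [0.35 0.11 1.48 0.   1.55 1.28]
(array([ 4.5, -2. , 48.9]), array([-0.21,  0.25,  2.  ]))
```

View pics/b1.png

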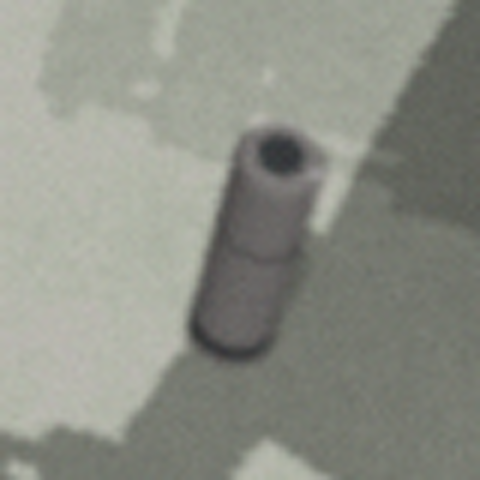

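The crop shows a lone white stick, scene (380,295), with a grey disc. This is glue B. I'll descend once the jaws are open.

```bash
python3 -m crank '[[4.5,-2,20,0,0,2,0],[4.5,-2,40,0,0,2,0],[4.5,-2,60,0,0,2,0],[4.5,-2,60,0,0,2,0],[4.5,-2,60,0,0,2,0]]'
python3 - <<'E'
from h import *
rep(); s=snapshot("wrist"); 
P=cloud(s); m=(P[...,2]>0.091)&(P[...,2]<0.1)&(np.hypot(P[...,0]-.6207,P[...,1]-.2595)<0.03); print(np.median(P[m],0),m.sum())
for o in tops(s,(.6207,.2595),0.03,0.095): print(o)
print(row([.6207,.2595,.097],Rg(-55)))
E
```

```text
time_s: 9.73
tcp_pos: [0.6206, 0.2651, 0.1572]
orientation: [-2.991, -0.947, 0.012]
wrist_force: [0.3, -0.5, -0.3]
grip_width: 0.0891
t 9.73 tcp [620.6 265.1 157.2] yaw -54.8 z [-0.009  0.002 -1.   ] F [ 0.3 -0.5 -0.3] T [ 0.   -0.05 -0.02] w 89.1 q [0.36 0.15 1.54 0.   1.45 1.32]
[0.6224721  0.26040418 0.09440103] 1274
(array([293.83333588, 240.5       ]), array([0.62392005, 0.25939244, 0.095     ]), np.float32(17.416666))
(array([-3.4,  4.7, 61.8]), array([-0.33,  0.22,  0.14]))
```

```bash
python3 -m crank '[[-2.6,5,20,-0.3,0.2,0,0],[-2.6,5,45,-0.3,0.2,0,0],[-2.6,5,60.5,-0.3,0.2,0,0],[-2.6,5,60.5,-0.3,0.2,0,0],[-2.6,5,60.5,-0.3,0.2,0,255],[-2.6,5,60.5,-0.3,0.2,0,255],[-2.6,5,60.5,-0.3,0.2,0,255],[-2.6,5,60.5,-0.3,0.2,0,255]]' 40
python3 -m crank '[[0,0,0,0,0,0,255],[0,0,0,0,0,0,255],[0,0,0,0,0,0,255],[0,0,0,0,0,0,255],[0,0,0,0,0,0,255],[0,0,0,0,0,0,255],[0,0,0,0,0,0,255],[0,0,0,0,0,0,255]]'
python3 - <<'E'
from h import *
rep()
L=sensors.read_state()["tcp_pos"][2]; print(L)
print(row(tcp_for(125,18,0.036,0.125,L),Rg(-55,18,125)))
E
```

```text
time_s: 10.45
tcp_pos: [0.622, 0.26, 0.0997]
orientation: [-2.995, -0.949, -0.002]
wrist_force: [-0.3, -1.6, -0.5]
grip_width: 0.0708
time_s: 11.12
tcp_pos: [0.622, 0.26, 0.0997]
orientation: [-2.995, -0.948, -0.002]
wrist_force: [0.8, -0.7, -0.0]
grip_width: 0.024
t 11.12 tcp [622.  260.   99.7] yaw -54.9 z [ 0.001  0.001 -1.   ] F [ 0.8 -0.7 -0. ] T [ 0.    0.   -0.03] w 24.0 q [0.36 0.19 1.6  0.   1.35 1.32]
0.09971974462222148
(array([-254. ,  143.7, -123.9]), array([-18.  ,  -0.1 ,   0.13]))
```

```bash
python3 -m crank '[[0,0,-40,0,0,0,255],[0,0,-80,0,0,0,255],[0,0,-120,0,0,0,255],[-30,17,-130,0,0,0,255],[-65,37,-130,0,0,0,255],[-100,57,-130,0,0,0,255],[-135,77,-130,-3,0,0,255],[-170,97,-130,-8,0,0,255]]'
python3 - <<'E'
from h import *
rep()
L=.0997
print(row(tcp_for(125,18,0.036,0.112,L),Rg(-55,18,125)))
E
```

```text
time_s: 11.78
tcp_pos: [0.5381, 0.0804, 0.2294]
orientation: [2.867, 0.906, 0.065]
wrist_force: [0.1, -1.3, -0.5]
grip_width: 0.0244
t 11.78 tcp [538.1  80.4 229.4] yaw -54.9 z [ 0.082 -0.115 -0.99 ] F [ 0.1 -1.3 -0.5] T [-0.    0.02 -0.04] w 24.4 q [ 0.17 -0.2   1.78 -0.13  1.51  1.13]
(array([-82.1,  42.1,  25.3]), array([-9.91, -0.06,  0.07]))
```

```bash
python3 -m crank '[[-35,18,5,-5,0,0,255],[-70,36,8,-9.9,0,0,255],[-82,42,12,-9.9,0,0,255],[-82,42,22,-9.9,0,0,255],[-82,42,25,-9.9,0,0,255],[-82,42,25,-9.9,0,0,255]]'
python3 - <<'E'
from h import *
rep(); look("e1")
L=.0997
for re,ze,t in ((.036,.1,18),(.036,.088,18),(.036,.08,18),(.036,.072,18)):
  print(ze,row(tcp_for(125,t,re,ze,L),Rg(-55,t,125)))
E
```

```text
time_s: 12.28
tcp_pos: [0.497, -0.0034, 0.2094]
orientation: [2.708, 0.856, 0.135]
wrist_force: [0.3, 0.3, -0.0]
grip_width: 0.0241
t 12.28 tcp [497.   -3.4 209.4] yaw -54.9 z [ 0.177 -0.252 -0.951] F [ 0.3  0.3 -0. ] T [0.16 0.09 0.  ] w 24.1 q [ 0.09 -0.37  1.96 -0.27  1.4   1.08]
0.1 (array([-0.8, -3.4, 11.6]), array([-0.05, -0.04,  0.1 ]))
0.088 (array([-0.8, -7.1, 23. ]), array([-0.05, -0.04,  0.1 ]))
0.08 (array([-0.8, -9.5, 30.6]), array([-0.05, -0.04,  0.1 ]))
0.072 (array([ -0.8, -12. ,  38.2]), array([-0.05, -0.04,  0.1 ]))
```

View pics/e1.png

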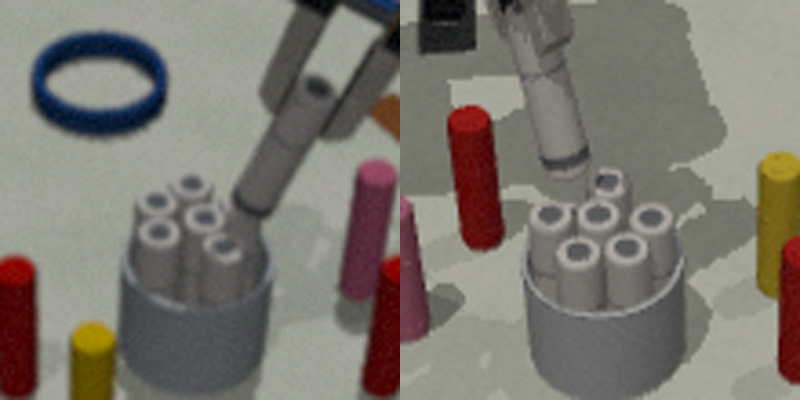

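```bash
python3 -m crank '[[-0.8,-2,6,0,0,0,255],[-0.8,-3.5,11.5,0,0,0,255],[-0.8,-4.5,15,0,0,0,255],[-0.8,-6,19,0,0,0,255],[-0.8,-7,23,0,0,0,255],[-0.8,-7,23,0,0,0,255]]'
python3 - <<'E'
from h import *
rep(); look("e2")
L=.0997
for re,ze,t in ((.036,.08,18),(.036,.072,18)):
  print(ze,row(tcp_for(125,t,re,ze,L),Rg(-55,t,125)))
E
```

```text
time_s: 12.88
tcp_pos: [0.4972, -0.0038, 0.1858]
orientation: [2.708, 0.857, 0.136]
wrist_force: [-1.0, 0.5, -1.1]
grip_width: 0.0246
t 12.88 tcp [497.2  -3.8 185.8] yaw -54.9 z [ 0.177 -0.252 -0.951] F [-1.   0.5 -1.1] T [0.09 0.08 0.  ] w 24.6 q [ 0.09 -0.36  1.99 -0.28  1.36  1.09]
0.08 (array([ 0. , -2.2,  7.2]), array([-0.08, -0.01,  0.11]))
0.072 (array([ 0. , -4.7, 14.8]), array([-0.08, -0.01,  0.11]))
```

View pics/e2.png

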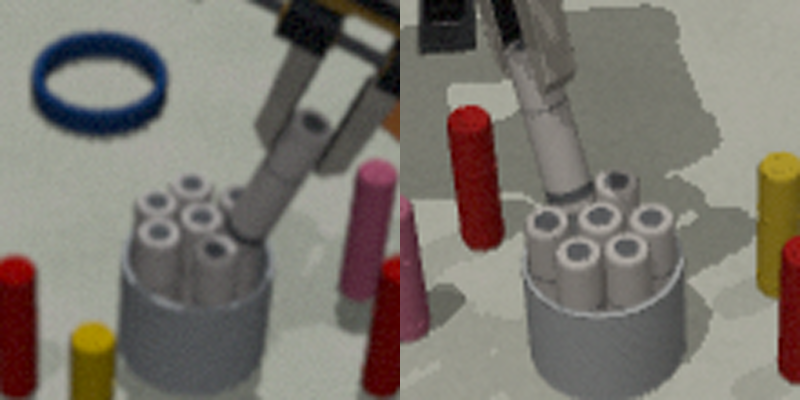

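In between, and both neighbours are yielding. Continuing.

```bash
python3 -m crank '[[0,-1.2,3.6,0,0,0,255],[0,-2.3,7.2,0,0,0,255],[0,-3.5,11,0,0,0,255],[0,-4.7,14.8,0,0,0,255],[0,-4.7,14.8,0,0,0,255]]'
python3 - <<'E'
from h import *
rep(); look("e3")
L=.0997
for re,ze,t in ((.036,.066,14),(.036,.058,10)):
  print(ze,row(tcp_for(125,t,re,ze,L),Rg(-55,t,125)))
E
```

```text
time_s: 13.4
tcp_pos: [0.4966, -0.0039, 0.169]
orientation: [2.708, 0.857, 0.132]
wrist_force: [-0.5, 0.0, -0.6]
grip_width: 0.024
t 13.4 tcp [496.6  -3.9 169. ] yaw -54.9 z [ 0.175 -0.252 -0.952] F [-0.5  0.  -0.6] T [0.19 0.06 0.01] w 24.0 q [ 0.09 -0.35  2.01 -0.28  1.33  1.09]
0.066 (array([0.1, 5.2, 6.4]), array([3.9 , 0.02, 0.12]))
0.058 (array([ 0.1,  9.6, 15.5]), array([7.9 , 0.02, 0.12]))
```

View pics/e3.png

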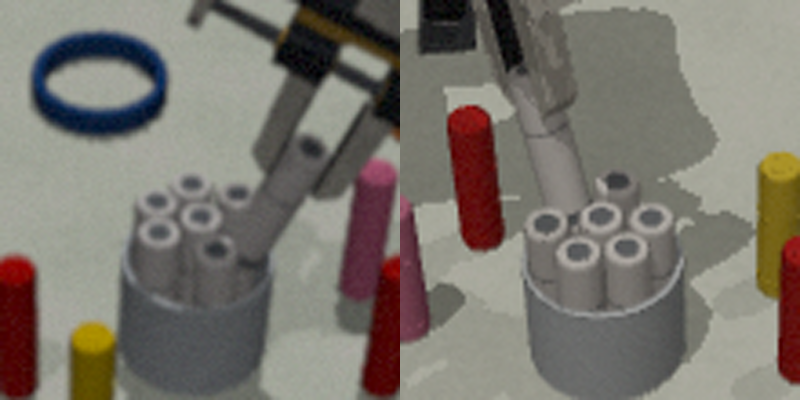

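```bash
python3 -m crank '[[0,2.6,3,2,0,0,255],[0,5.2,6.4,4,0,0,255],[0,7.4,11,6,0,0,255],[0,9.6,15.5,8,0,0,255],[0,9.6,15.5,8,0,0,255]]'
python3 - <<'E'
from h import *
rep(); look("e4")
L=.0997
for re,ze,t in ((.0355,.05,7),(.036,.044,4),(.0365,.038,1),(.037,.034,0)):
  print(ze,row(tcp_for(125,t,re,ze,L),Rg(-55,t,125)))
E
```

```text
time_s: 13.92
tcp_pos: [0.5052, -0.016, 0.1578]
orientation: [2.839, 0.897, 0.075]
wrist_force: [0.3, 0.9, 0.1]
grip_width: 0.0241
t 13.92 tcp [505.2 -16.  157.8] yaw -54.9 z [ 0.097 -0.14  -0.985] F [0.3 0.9 0.1] T [ 0.19  0.07 -0.02] w 24.1 q [-0.01 -0.29  1.96 -0.14  1.37  0.98]
0.05 (array([0.2, 4. , 8.7]), array([2.96, 0.05, 0.07]))
0.044 (array([ 0.2,  7.7, 15.5]), array([5.96, 0.05, 0.07]))
0.038 (array([ 0.2, 11.2, 22.6]), array([8.96, 0.06, 0.07]))
0.034 (array([ 0.2, 11.7, 26.9]), array([9.96, 0.06, 0.07]))
```

View pics/e4.png

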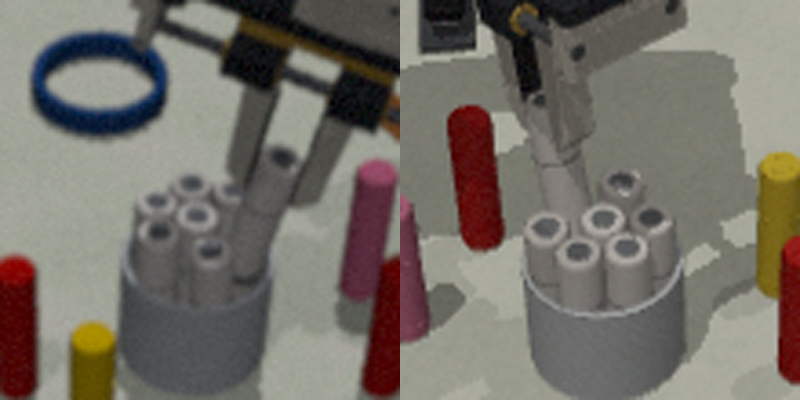

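```bash
python3 -m crank '[[0,2,4.5,1.5,0,0,255],[0,4,8.7,3,0,0,255],[0,6,12,4.5,0,0,255],[0,7.7,15.5,6,0,0,255],[0,9.5,19,7.5,0,0,255],[0,11.2,22.6,9,0,0,255],[0,11.2,22.6,9,0,0,255]]'
python3 - <<'E'
from h import *
rep(); look("e5")
L=.0997
for re,ze,t in ((.037,.034,0),(.037,.028,0)):
  print(ze,row(tcp_for(125,t,re,ze,L),Rg(-55,t,125)))
E
```

```text
time_s: 14.6
tcp_pos: [0.5136, -0.0286, 0.1368]
orientation: [2.983, 0.941, 0.003]
wrist_force: [-0.9, 0.8, -0.5]
grip_width: 0.0236
t 14.6 tcp [513.6 -28.6 136.8] yaw -55.0 z [ 0.006 -0.012 -1.   ] F [-0.9  0.8 -0.5] T [ 0.2   0.03 -0.06] w 23.6 q [-0.1  -0.19  1.92 -0.01  1.41  0.86]
0.034 (array([0.5, 0.9, 3.6]), array([0.93, 0.11, 0.01]))
0.028 (array([0.5, 0.8, 9.6]), array([0.93, 0.11, 0.01]))
```

View pics/e5.png

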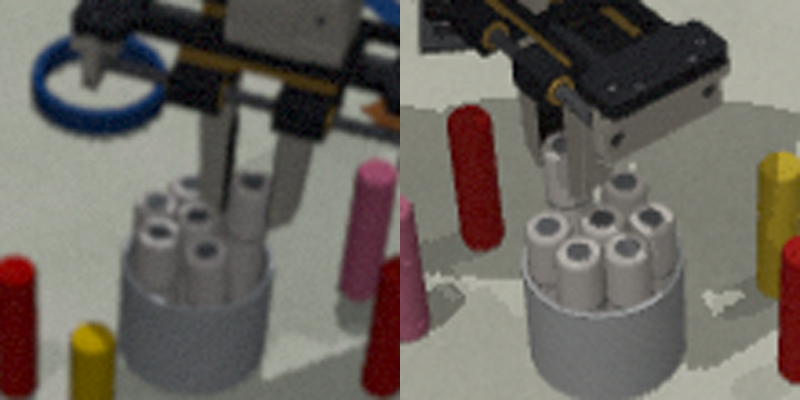

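```bash
python3 -m crank '[[0.5,0.8,2.5,1,0,0,255],[0.5,0.8,5.5,1,0,0,255],[0.5,0.8,8,1,0,0,255],[0.5,0.8,8,1,0,0,255]]'
python3 -m crank '[[0,0,0,0,0,0,140],[0,0,0,0,0,0,140],[0,0,0,0,0,0,140],[0,0,0,0,0,0,140],[0,0,-30,0,0,0,140],[0,0,-60,0,0,0,200],[0,0,-80,0,0,0,255],[0,0,-80,0,0,0,255]]'
python3 - <<'E'
from h import *
rep(); look("e6")
E
```

```text
time_s: 15.03
tcp_pos: [0.5141, -0.0286, 0.1287]
orientation: [-2.995, -0.945, 0.005]
wrist_force: [-0.8, 0.7, -0.1]
grip_width: 0.0241
time_s: 15.7
tcp_pos: [0.5156, -0.0287, 0.2135]
orientation: [2.994, 0.945, 0.004]
wrist_force: [0.0, -0.6, 1.1]
grip_width: 0.0264
t 15.7 tcp [515.6 -28.7 213.5] yaw -55.0 z [ 0.003 -0.001 -1.   ] F [ 0.  -0.6  1.1] T [-0.03 -0.04  0.02] w 26.4 q [-0.1  -0.23  1.82 -0.    1.55  0.85]
```

View pics/e6.png

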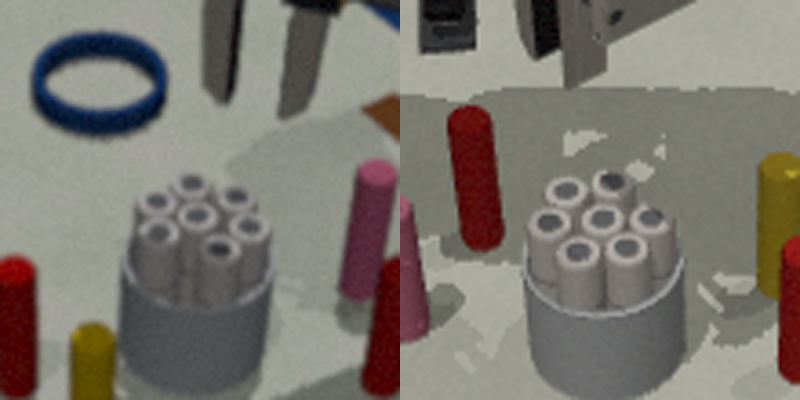

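```bash
python3 -m crank '[[0,0,-40,0,0,0,255],[-10,10,-76,0,0,0,255],[-10,10,-76,0,0,0,200],[-10,10,-76,0,0,0,200],[-10,10,-76,0,0,0,200]]'
python3 - <<'E'
from h import *
rep(); chk(("wrist",))
s=snapshot("wrist"); P=cloud(s); c=proj(s,[*C,.1])[0].astype(int); print(c)
im=s["pixels"][c[1]-60:c[1]+60,c[0]-60:c[0]+60]
z=P[c[1]-60:c[1]+60,c[0]-60:c[0]+60,2]; zz=np.clip((np.nan_to_num(z)-.09)/.02*255,0,255).astype(np.uint8)
cv2.imwrite("pics/f1.png",np.hstack([cv2.resize(im,(400,400),interpolation=cv2.INTER_CUBIC),cv2.resize(cv2.applyColorMap(zz,cv2.COLORMAP_JET),(400,400),interpolation=cv2.INTER_NEAREST)]))
E
```

```text
time_s: 16.22
tcp_pos: [0.512, -0.0425, 0.2837]
orientation: [-2.995, -0.945, 0.005]
wrist_force: [-0.2, 0.1, 0.2]
grip_width: 0.0185
t 16.22 tcp [512.  -42.5 283.7] yaw -55.0 z [-0.003 -0.    -1.   ] F [-0.2  0.1  0.2] T [-0.01 -0.01 -0.02] w 18.5 q [-0.13 -0.24  1.72 -0.    1.67  0.83]
wrist
   [285.2 211.7] [503.4 -51.8] r 26.0 az -176.1 z 100.3
   [314.  212.8] [517.7 -74. ] r 26.7 az -115.9 z 99.9
   [329.2 190.5] [542.3 -72.9] r 26.3 az -60.5 z 100.1
   [302.2 187.3] [530.6 -51.3] r 1.8 az -45.8 z 100.3
   [319.5 165.2] [555.6 -52.2] r 26.4 az -4.9 z 99.9
   [280.5 164.7] [536.1 -23.7] r 27.2 az 75.6 z 99.9
   [270.2 189.3] [512.5 -28.8] r 27.0 az 128.3 z 99.6
[300 187]
```

View pics/f1.png

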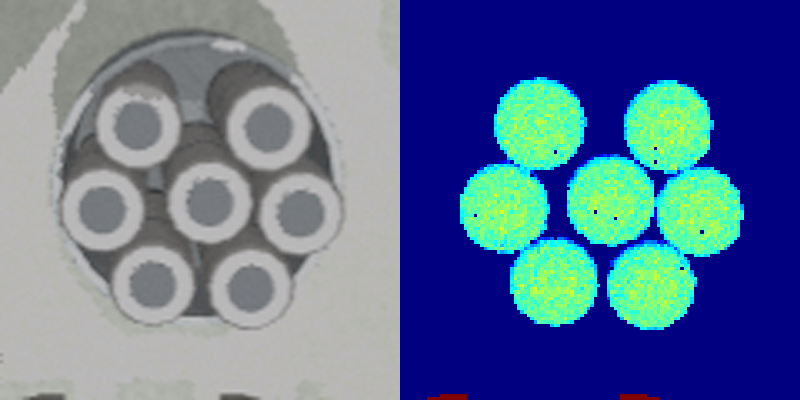

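Run:
```python
from h import *
s=snapshot("wrist"); P=cloud(s)
for o in tops(s,C,.045,.1):
    q=P[(np.hypot(P[...,0]-o[1][0],P[...,1]-o[1][1])<.010)&(P[...,2]>.09)]; A=np.c_[q[:,:2]-q[:,:2].mean(0),np.ones(len(q))]
    x=np.linalg.lstsq(A,q[:,2],rcond=None)[0]; print(np.round(o[1][:2]*1000),"tilt deg",round(np.degrees(np.hypot(x[0],x[1])),1),"z",round(x[2]*1000,2))
im=snapshot("side")["pixels"]; cv2.imwrite("pics/g1.png",im)
```

```text
[536. -24.] tilt deg 349.0 z 353.23
[512. -29.] tilt deg 203.5 z 268.77
[556. -53.] tilt deg 94.1 z 358.93
[531. -52.] tilt deg 598.0 z 263.18
[503. -52.] tilt deg 399.0 z 126.45
[517. -75.] tilt deg 0.8 z 99.63
[542. -73.] tilt deg 0.7 z 99.67
```

View pics/g1.png

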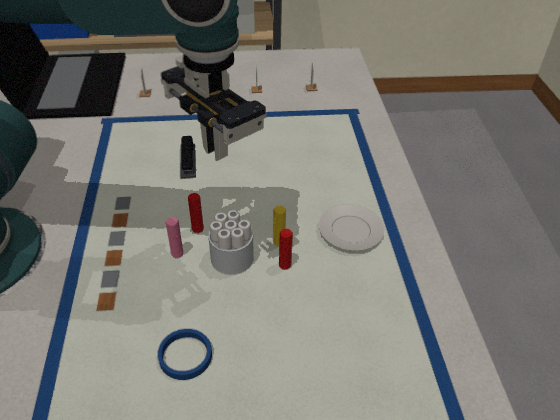

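The gripper's own pixels got into five of those fits, so I'll redo them with a height cap.

Run:
```python
from h import *
s=snapshot("wrist"); P=cloud(s)
for o in tops(s,C,.045,.1):
    q=P[(np.hypot(P[...,0]-o[1][0],P[...,1]-o[1][1])<.009)&(abs(P[...,2]-.1)<.008)]; A=np.c_[q[:,:2]-q[:,:2].mean(0),np.ones(len(q))]
    x=np.linalg.lstsq(A,q[:,2],rcond=None)[0]; print(np.round(o[1][:2]*1000),"tilt",round(np.degrees(np.arctan(np.hypot(x[0],x[1]))),1),"z",round(x[2]*1000,2),len(q))
```

```text
[512. -29.] tilt 0.7 z 99.67 309
[530. -51.] tilt 0.4 z 99.71 304
[537. -24.] tilt 0.8 z 99.75 321
[504. -52.] tilt 1.5 z 99.74 296
[556. -53.] tilt 0.7 z 99.72 323
[517. -75.] tilt 0.9 z 99.64 296
[542. -73.] tilt 1.3 z 99.72 305
```

All seven tops are at 99.6 to 99.8 mm and upright within noise, so I'm handing in.

```bash
python3 -c "
from rig import robot; print(robot.job_done())"
```

```text
the job is handed in; nothing more can be done
None
```

All seven glue sticks now stand upright in the tub, and I handed the job in at about 16.5 s of the 72 s limit.

I took each desk stick at its top, leaned it 18° outward and worked its edge in between two wall sticks. The first went in at −54° and the second at 125°. I stood each one up while lowering it and let go about 27 mm above the floor. Both dropped home by themselves, so no press was needed. The wrist force readings after each move stayed under 2 N.

**Last checks:**
- **Height:** all seven tops measure 99.6 to 99.8 mm above the desk, against the 100 mm expected.
- **Upright:** each top is tilted by at most 1.5°, which I take to be within the measurement noise.
- **Other objects:** by eye in the last side view, the tape, stapler, plate and the coloured look-alikes had not moved. The gripper was clear above the tub.

**Checks that failed or disagreed:**
- My first tilt fit gave nonsense for five sticks because the gripper's own pixels were mixed in. The height-capped repeat gave the figures above.
- The automatic top finder also missed or misplaced tops in the scene and side views, and one in a wrist view after the first stick. The final figures come from the wrist view alone.

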